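Pack the sauce-bottle carrier and carry it to the serving tray

TASK

Get the sauces ready for the table: stand the two tall bottles in the wells of the wooden carrier (either well), then lower the handle frame over their necks and press it straight down until the snap hooks at both ends click over it. Carry the loaded carrier by its handle and set it gently, flat and upright, on the free end of the serving tray, clear of the mug. Keep the bottles upright, set them down rather than dropping them, and leave everything else where it stands.

Things in the scene. Friction and masses are not known exactly. Their poses are not given: they have to be found in the camera images.
- carrier: Wooden bottle carrier, loose, 0.2 kg, on the hob. Origin: centre of its underside; x along its length, z up. Foot 150 x 80 x 8 mm; on it two square wells side by side along x. At each end (|x| 59.5 to 67 mm, 62 mm wide) an end panel rises to 80 mm; the two flat panel tops are the seat for the feet of the handle frame. Outside each panel stands a steel snap hook, top at 105 mm.
- well_a (a point): Centre of the floor of the carrier's +x well (carrier x = +29 mm, 8 mm above the underside). Each well is 52 x 52 mm inside, its walls 5 mm thick with tops at 48 mm, a 6 mm divider between the two.
- well_b (a point): Centre of the floor of the carrier's -x well (carrier x = -29 mm, 8 mm above the underside). Same size as the other.
- hook_a (a joint): Snap hook at the carrier's +x end, rad: 0 at rest, grows as it bends outward (to 0.16). Steel strip 24 mm wide at x = 71 mm; its catch reaches 4.5 mm inward, underside 87.7 mm above the carrier's, an outward lead-in ramp on top. The frame's foot bends it about 0.06 rad in passing; then it springs back to 0 over the foot. The pair needs 8 to 16 N of push.
- hook_b (a joint): The same snap hook at the carrier's -x end; grows as it bends outward.
- handle_frame: Handle frame, loose, 0.12 kg, on its two feet. Origin: midway between the feet, underside; x along its length, z up; same either way round. Feet 12 x 58 x 7 mm at |x| 58 to 70 mm, on steel legs; wooden plate between the legs, underside at 70 mm, with two 42 mm round holes at x = +-29 mm; bow and grip above. In place its origin lies 80 mm above the carrier's, x along x, necks through the holes.
- grip (a point): Centre of the frame's dark hand grip, 152 mm above the feet's underside: a rounded bar 80 mm long (frame x), 18 mm wide (y), 20 mm high. Pinch it across y from above; over the seated frame it is 26 mm above the taller bottle's cap.
- dark_bottle: Tall bottle, dark contents, 188 mm high, body 46 mm diameter up to 103 mm, tapering to the neck; screw cap 24 mm diameter, lower edge at 169 mm; in a well its top is 196 mm above the carrier's underside. 0.19 to 0.29 kg. Origin: centre of its underside, z up. Can be lifted by the cap.
- amber_bottle: Tall bottle, amber contents, 198 mm high, body 44 mm diameter up to 110 mm, tapering to the neck; screw cap 24 mm diameter, lower edge at 174 mm; in a well its top is 206 mm above the carrier's underside. 0.2 to 0.3 kg. Origin: centre of its underside, z up. Can be lifted by the cap.
- serving_tray: Wooden serving tray, fixed, 240 x 185 mm, floor 6 mm thick, rim 8 mm wide, 16 mm high; bar handles on its short ends reach 42 mm. Origin: centre of its underside; x along its length. The mug stands on its -x end. The carrier belongs on the free +x end, its length across the tray (along tray y), its centre about 55 mm from the tray's.
- mug: White mug, 82 mm across, 94 mm high, on the tray: leave it. Origin at the underside, 15 mm off the axis.
- small_bottle: Small bottle, 40 mm diameter, only 146 mm high, in the row with the tall ones: not wanted, leave it. Origin: centre of its underside.
- kettle: Kettle with loop handle, about 200 mm across, 230 mm high, back left: leave it. Origin: underside.
- salt_jar: Large spice jar, 65 mm diameter, 158 mm high, back right: leave it. Origin: underside.
- short_jar: Short spice jar, 40 mm diameter, 71 mm high, back right: leave it. Origin: underside.
There are look-alikes about, which are no part of the job. What is shaped like the dark_bottle but green is not meant.

How it is judged:
By the outcome, as a careful person would: the job done as asked, in the order asked, and still so for the second after the job is handed in, with the robot touching nothing.
It also fails if it takes over 72 s, if anything falls off the work surface, if the arm or the gripper's body presses on something with over 40 N, if the wrist force passes 120 N, or if a joint passes its speed limit or range.

ROBOT

A 7-joint arm with a two-finger parallel gripper is mounted at the origin on a cart in front of the work surface, level with it; the furniture and walls round the work are solid. World frame = base frame: x ahead of the robot, y to its left, z up, the work surface at z = 0. Lengths are in mm, angles in rad, forces in N, time in s.
With the tool pointing down it reaches from about 400 to 925 mm from the base axis. Payload 5.6 kg.
Tool frame: the origin (TCP) lies between the finger pads; the fingertips stand 14 mm ahead of it and the grasp point (between the pads) lies 5 mm behind it (robot.tips_ahead is the z of the fingertips in the tool frame, in mm); z points along the fingers, y is the line along which they close (so a half turn about z gives the same grasp; the last joint's range is limited). The gripper opens to 85 mm and grips with 20 to 120 N. Pads are 22 mm wide; open, the fingers measure 114 mm over their backs; the gripper's body (76 mm by 85 mm) begins 54 mm behind the grasp point. The pads swing forward as they close: fully open they stand 13 mm farther back than shut.
Start: joints at [1.059, 0.468, -0.012, 1.603, 0.006, 1.071, -0.056], TCP at [293.643, -579.898, 245.29] pointing down, gripper open.
Joint ranges: [-2.53, 2.53], [-0.31, 2.02], [-1.57, 1.55], [0.28, 2.44], [-1.29, 4.43], [0.15, 1.84], [-2.92, 2.92]. Speed limits (rad/s): [2.57, 2.57, 3.14, 3.14, 3.14, 3.14, 3.14].

INTERFACE

Orientations are given as [roll, pitch, yaw] about the fixed x, y, z axes, in that order (R = Rz(yaw) Ry(pitch) Rx(roll)).
In Python, from station import monitor, optics, robot gives the robot as it stands.
- The arm moves only by the tool apply_moves, never from a script. Its argument "deltas" is one flat list of numbers, 7 for each row, row after row: the shift along the world's x, y, z normalised to -1 to 1, where 1 is 80 cm, then the turn, a rotation vector about the world's x, y, z normalised to -1 to 1, where 1 is 90 degrees, then the closure, from 0 (fully open) to 1 (shut). In form: [x, y, z, wx, wy, wz, gripper, x, y, z, wx, wy, wz, gripper, ...]. A call has 1 to 8 rows; each row is the pose to reach, as a shift and turn from the pose commanded when the call began; what a row does not reach only later rows make up. A row lasts 1/10 s, in which the tool goes at most 50 mm and 8.59 degrees, less where a joint would pass 70% of its speed; a pose out of reach is approached as far as the arm can. A call with a number of a shift or a turn outside -1 to 1 is refused whole. A call with a gripper value outside its range is refused whole. The fingers move at their own pace and stop on an object; the grip force is fixed at half the most. Time passes only in rows, so rows that repeat a pose let the fingers close. It gives the time, the measured TCP pose, the force, the opening and the grip force at its end, in the units of the state.
- monitor.read_state(): the state, without advancing time (a new reading comes with each control period).
- optics.get_image(name): name is "scene" or "top"; returns a dict with "frame" (384x512x3 uint8, blue, green, red), "K" (3x3 intrinsics, pixels), "k1" (the pictures are not rectified: a ray, as slopes to the right and down, at radius r is drawn at 1 + k1 r^2 times it, then the intrinsics apply), "rvec" (rotation vector, rad) and "tvec" (3), from world to camera coordinates, as OpenCV has them. Camera axes: x right, y down, z forward; pixel columns grow to the right and rows downward; lengths in mm; the calibration is good to about 2 mm. A picture is of the moment at which its call begins. There is no depth.
- robot.job_done(): hands the job in; it is judged then, once.
The state is a dict: "time": time; "qpos": joint angles; "qd": joint speeds; "joint_torque": joint torques, N m; "tcp_pos": TCP position; "ee_rot": TCP orientation; "wrist_force": force on the tool from outside, world axes, zero at the start; "wrist_torque": the same for the moment, N m; "gripper_width": opening from 0.0 (shut) to 1.0 (fully open); "grip_force": force on a finger pad.
Only numpy, scipy, OpenCV 4.12 (cv2) and the standard library are available. Lean on these libraries where they do the work, as an engineer would, in place of code of your own. Each camera call takes 0.05 s, during which the arm holds its last target. There are 200 camera calls.

## Working session

There is one attempt and no reset: what is moved stays moved. The work goes in short steps, Python scripts to look and compute and a tool call to move; the robot and the scene stay as the last step left them, time stands still between calls to the robot, and variables do not carry over. Pictures are saved under pics/ and viewed, at most 10 in all, crops included, and the job is handed in when it is done.

Besides the shell and the picture viewer there is one more tool, called after "Emit:" by a JSON object that holds its "op" and its "data". apply_moves: Moves the arm, as the interface text tells. Scaled input: -1 to 1 covers 80 cm each way for a shift and 90 degrees each way for a turn. Its arguments: {"type":"object","properties":{"deltas":{"type":"array"}},"required":["deltas"]}

```bash
mkdir -p pics
cat > h.py <<'E'
import numpy as np, cv2
from station import monitor, optics, robot
def get(n): return optics.get_image(n)
def ray(c,u,v):
    d=np.array([c["k1"],0,0,0,0.]); n=cv2.undistortPoints(np.array([[[u,v]]],float),np.array(c["K"],float),d)[0,0]
    R=cv2.Rodrigues(np.array(c["rvec"],float))[0]; t=np.array(c["tvec"],float).ravel()
    return -R.T@t, R.T@np.array([n[0],n[1],1.])
def at(c,u,v,z):
    o,d=ray(c,u,v); return o+d*(z-o[2])/d[2]
def proj(c,P):
    return cv2.projectPoints(np.array(P,float).reshape(-1,3),np.array(c["rvec"],float),np.array(c["tvec"],float),np.array(c["K"],float),np.array([c["k1"],0,0,0,0.]))[0][:,0]
def crop(c,name,x0,y0,x1,y1,s): cv2.imwrite("pics/"+name,cv2.resize(c["frame"][y0:y1,x0:x1],None,fx=s,fy=s,interpolation=cv2.INTER_CUBIC))
E
python3 - <<'E'
from h import *
import pickle
for n in("scene","top"):
    c=get(n); pickle.dump(c,open(n+".pkl","wb")); crop(c,n+"0.png",0,0,512,384,1.5)
    print(n,ray(c,256,192),c["k1"])
s=monitor.read_state();print(s); print(robot.tips_ahead)
E
```

```text
scene (array([ 829.44876569, -575.46564443,  646.7738647 ]), array([-0.33815661,  0.71997832, -0.60677282])) 0.021374173522158688
top (array([425.59748446,  62.4134848 , 968.49301356]), array([ 8.05717452e-02,  8.88163281e-04, -9.96968965e-01])) -0.013588437265965259
{'time': 0.1, 'qpos': array([ 1.05899484,  0.46827464, -0.01156881,  1.60355755,  0.00596521,
        1.07138784, -0.05628363]), 'qd': array([ 0.00016563, -0.00108464,  0.00079461, -0.00281829,  0.00043358,
       -0.00075756, -0.00044447]), 'joint_torque': array([ 7.53083768e-04, -5.33525419e+01,  2.12897564e-02, -2.51970309e+01,
        1.14755562e-02,  4.29513515e-03, -3.04285527e-05]), 'tcp_pos': array([ 293.39302875, -579.47113075,  244.43215529]), 'ee_rot': array([-3.14000282e+00,  1.00222993e-04,  4.68706565e-01]), 'wrist_force': array([-0.6764485 ,  0.35328147, -0.23923613]), 'wrist_torque': array([ 0.01693435, -0.01391873, -0.01142061]), 'grip_force': 0.0, 'gripper_width': 1.0015833209272238}
14.0
```

View pics/scene0.png

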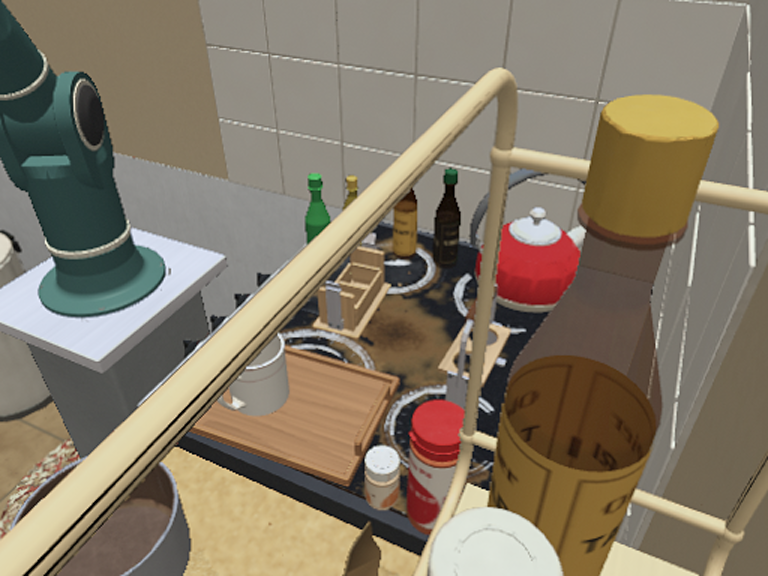

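View pics/top0.png

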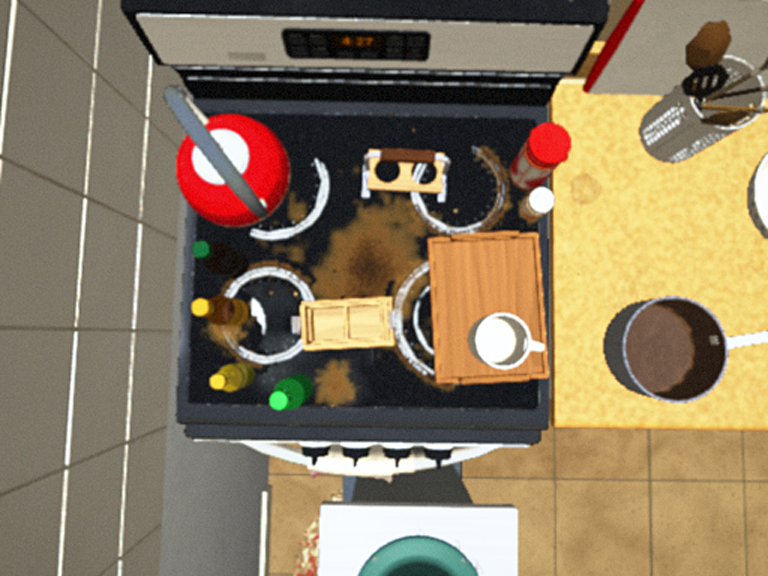

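Both pictures show the bottle row on the left of the hob in the top view (at 1.5x scale): green cap on dark body at (203,250), amber with orange cap at (203,307), small yellow-capped one at (220,382), and bright green at (280,400). The carrier is at (347,323), the frame at (405,172), and the tray at (488,307) with the mug at (500,340). The dark and amber bottles fit the description. The bright green one is the look-alike and the yellow-capped one is the small bottle. I'll confirm this in crops.

Run:
```python
from h import *
import pickle
c=pickle.load(open("top.pkl","rb")); crop(c,"t1.png",115,150,275,285,5)
crop(c,"t2.png",230,85,380,265,3.3)
s=pickle.load(open("scene.pkl","rb")); crop(s,"s1.png",190,100,350,230,5)
```

```text
(no output)
```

View pics/t1.png

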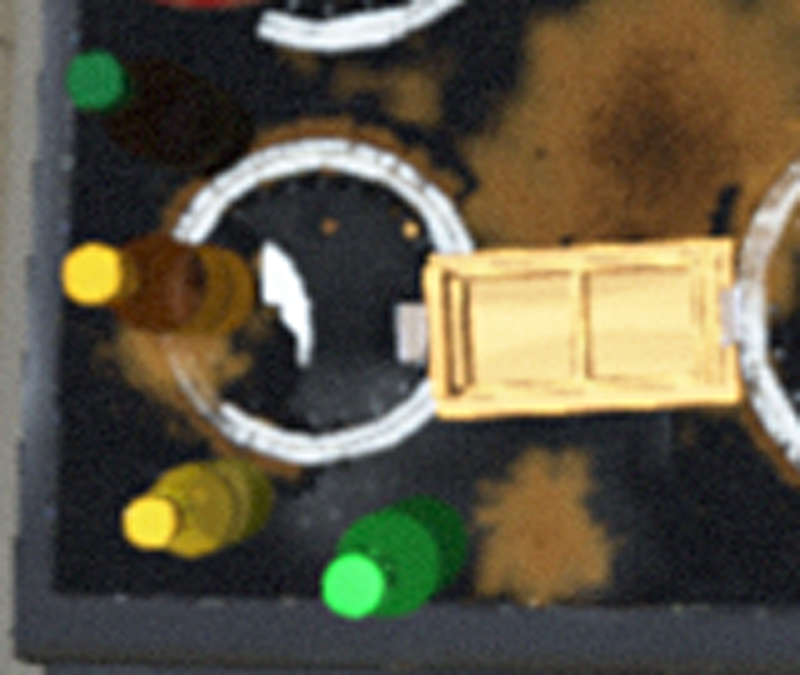

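View pics/t2.png

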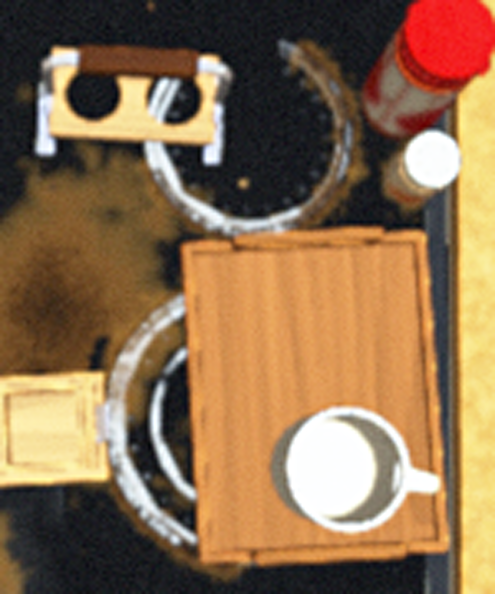

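View pics/s1.png

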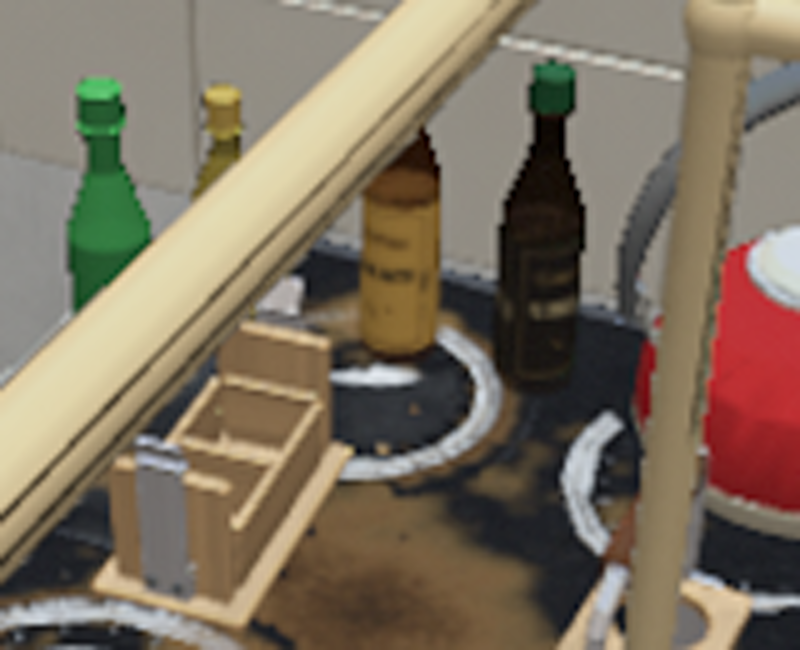

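```bash
cat > fit.py <<'E'
from h import *
import pickle
from scipy.optimize import least_squares
def fit(c,P,UV,x0):
    P=np.array(P,float);UV=np.array(UV,float)
    def w(p):
        a=p[2];R=np.array([[np.cos(a),-np.sin(a),0],[np.sin(a),np.cos(a),0],[0,0,1]]);return P@R.T+[p[0],p[1],0]
    r=least_squares(lambda p:(proj(c,w(p))-UV).ravel(),x0,loss="soft_l1")
    return r.x,(proj(c,w(r.x))-UV).round(1)
E
python3 - <<'E'
from fit import *
c=pickle.load(open("top.pkl","rb")); print(c["K"])
t1=lambda u,v:((u+.5)/5-.5+115,(v+.5)/5-.5+150)
t2=lambda u,v:((u+.5)/3.3-.5+230,(v+.5)/3.3-.5+85)
for n,u,v,z in(("dark",97,80,188),("amber",93,273,198),("yellow",150,522,146),("green",353,585,188)): print(n,at(c,*t1(u,v),z).round(1))
for n,u,v in(("darkbase",225,140),("amberbase",225,290),("yellowbase",245,492),("greenb",435,535)): print(n,at(c,*t1(u,v),10).round(1))
C=[(-75,-40,8),(-75,40,8),(0,-26,48),(0,26,48),(71,0,105),(-71,0,105)]
U=[t1(737,238),t1(742,400),t1(583,272),t1(588,378),t1(410,333),t1(732,313)]
p,r=fit(c,C,U,(430,110,1.57));print("carrier",p,r.tolist())
F=[(-29,0,74),(29,0,74),(-40,0,152),(40,0,152),(64,29,4),(-64,29,4)]
U=[t2(175,100),t2(93,95),t2(197,65),t2(80,60),t2(45,150),t2(211,160)]
p,r=fit(c,F,U,(620,50,1.57));print("frame",p,r.tolist())
T=[(120,92.5,16),(120,-92.5,16),(-120,92.5,16),(-120,-92.5,16)]
U=[t2(184,243),t2(427,231),t2(201,562),t2(447,551)]
p,r=fit(c,T,U,(450,-80,0));print("tray",p,r.tolist())
print("mug",at(c,*t2(348,470),94))
E
```

```text
[[388.09223163   0.         259.68137751]
 [  0.         388.09223163 184.7423019 ]
 [  0.           0.           1.        ]]
dark [537.6 311.4 188. ]
amber [458.9 305.9 198. ]
yellow [357.6 293.4 146. ]
green [338.  200.3 188. ]
darkbase [534.3 303.2  10. ]
amberbase [459.9 300.   10. ]
yellowbase [361.7 286.   10. ]
greenb [342.7 192.7  10. ]
carrier [445.06948723 121.08214941   1.64564579] [[-0.5, -0.0], [0.4, 0.0], [-0.7, -0.3], [-0.6, 0.5], [0.8, -0.3], [0.4, 0.1]]
frame [684.1658317   33.32057428  20.38552206] [[-0.2, -0.7], [0.1, -0.5], [0.6, 0.1], [-0.8, -0.4], [0.1, 1.1], [0.2, 0.8]]
tray [ 4.75603000e+02 -1.07266501e+02  6.21734277e-02] [[-0.3, -0.6], [0.1, -0.1], [-0.5, 0.4], [0.8, 0.2]]
mug [ 420.67090347 -115.97612161   94.        ]
```

Emit:
{"op": "apply_moves", "data": {"deltas": [0.02,0.05,0.02,0,0,0.05,0.4,0.04,0.1,0.04,0,0,0.1,0.4,0.06,0.16,0.06,0,0,0.15,0.4,0.08,0.22,0.08,0,0,0.2,0.4,0.1,0.28,0.1,0,0,0.25,0.4,0.12,0.34,0.11,0,0,0.3,0.4,0.14,0.4,0.11,0,0,0.35,0.4,0.17,0.45,0.11,0,0,0.4,0.4]}}

```text
time: 0.9
tcp_pos: [425.9, -224.3, 333.8]
ee_rot: [3.141, 0.001, 1.1]
wrist_force: [1.0, -1.4, 0.1]
gripper_width: 0.602
grip_force: 0.0
```

Run:
```python
from fit import *
s=pickle.load(open("scene.pkl","rb"))
def W(p,P):
    a=p[2];R=np.array([[np.cos(a),-np.sin(a),0],[np.sin(a),np.cos(a),0],[0,0,1]]);return np.array(P,float)@R.T+[p[0],p[1],0]
S=lambda q:((q-np.array([190,100])+.5)*5-.5).round(0).tolist()
car=(445.07,121.08,1.6456)
print("carrier foot/panel/hooks",S(proj(s,W(car,[(-75,40,8),(-75,-40,8),(75,-40,8),(-67,-31,80),(-67,31,80),(67,-31,80),(67,31,80),(-71,-12,105),(-71,12,105)]))))
print("dark cap",S(proj(s,[(537.6,311.4,188)])),"green",S(proj(s,[(338,200.3,188)])),"yellow",S(proj(s,[(357.6,293.4,146)])))
```

```text
carrier foot/panel/hooks [[92.0, 586.0], [245.0, 626.0], [355.0, 448.0], [229.0, 492.0], [107.0, 463.0], [334.0, 339.0], [221.0, 315.0], [185.0, 444.0], [137.0, 433.0]]
dark cap [[556.0, 71.0]] green [[102.0, 86.0]] yellow [[226.0, 92.0]]
```

Emit:
{"op": "apply_moves", "data": {"deltas": [0.0,0.06,0,0,0,0.05,0.4,0.01,0.12,0,0,0,0.1,0.4,0.02,0.18,0,0,0,0.15,0.4,0.03,0.24,0,0,0,0.2,0.4,0.03,0.3,0,0,0,0.25,0.4,0.036,0.36,0,0,0,0.3,0.4,0.036,0.42,0,0,0,0.35,0.4,0.036,0.48,0,0,0,0.35,0.4]}}

```text
time: 1.7
tcp_pos: [454.6, 159.4, 333.2]
ee_rot: [3.141, 0.0, 1.648]
wrist_force: [0.5, 0.3, 0.5]
gripper_width: 0.602
grip_force: 0.0
```

Emit:
{"op": "apply_moves", "data": {"deltas": [0.0,0.06,0,0,0,0,0.4,0.001,0.12,0,0,0,0,0.4,0.001,0.16,0,0,0,0,0.4,0.001,0.1775,0,0,0,0,0.4,0.001,0.1775,-0.05,0,0,0,0.4,0.001,0.1775,-0.1,0,0,0,0.4,0.001,0.1775,-0.1,0,0,0,0.4,0.001,0.1775,-0.1,0,0,0,0.4]}}

```text
time: 2.5
tcp_pos: [456.1, 299.1, 253.6]
ee_rot: [-3.141, 0.001, 1.646]
wrist_force: [-0.5, -0.2, 0.1]
gripper_width: 0.6
grip_force: 0.0
```

Run:
```python
from fit import *
a=get("top"); b=get("scene"); pickle.dump(a,open("top1.pkl","wb"))
f=cv2.resize(a["frame"][150:270,115:215],None,fx=4,fy=4,interpolation=2); g=cv2.resize(b["frame"][90:210,210:310],None,fx=4,fy=4,interpolation=2)
cv2.imwrite("pics/p1.png",np.hstack([f,g])); print(monitor.read_state()["tcp_pos"])
```

```text
[456.88663524 300.14084018 255.37093354]
```

View pics/p1.png

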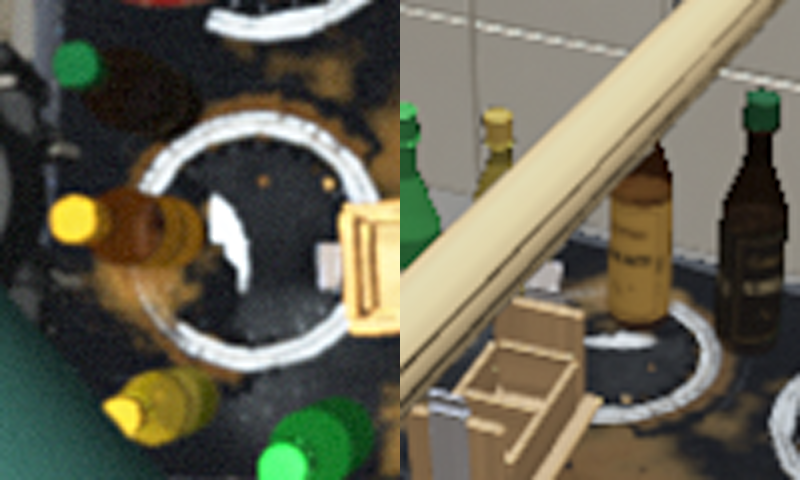

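The crop shows the caps undisturbed: amber at (75,218) and dark at (77,65). The gripper is at the left edge above the amber bottle. I'm letting it settle while it descends.

Emit:
{"op": "apply_moves", "data": {"deltas": [0,0,-0.02,0,0,0,0.4,0,0,-0.045,0,0,0,0.4,0,0,-0.045,0,0,0,0.4,0,0,-0.045,0,0,0,0.4,0,0,-0.045,0,0,0,0.4,0,0,-0.045,0,0,0,0.4]}}

```text
time: 3.2
tcp_pos: [456.4, 300.2, 218.6]
ee_rot: [3.139, -0.001, 1.647]
wrist_force: [-0.0, -0.9, 0.4]
gripper_width: 0.601
grip_force: 0.0
```

Emit:
{"op": "apply_moves", "data": {"deltas": [0.003,0.007,0,0,0,0,0.4,0.003,0.007,0,0,0,0,0.4,0.003,0.007,-0.02,0,0,0,0.4,0.003,0.007,-0.046,0,0,0,0.4,0.003,0.007,-0.046,0,0,0,0.4,0.003,0.007,-0.046,0,0,0,0.4]}}

```text
time: 3.8
tcp_pos: [457.7, 305.2, 179.7]
ee_rot: [-3.14, 0.001, 1.647]
wrist_force: [0.3, 0.7, 0.4]
gripper_width: 0.601
grip_force: 0.0
```

Emit:
{"op": "apply_moves", "data": {"deltas": [0.0,0,0,0,0,0,0.6,0,0,0,0,0,0,0.7,0,0,0,0,0,0,0.8,0,0,0,0,0,0,0.9,0,0,0,0,0,0,1,0,0,0,0,0,0,1,0,0,0,0,0,0,1,0,0,0,0,0,0,1]}}

```text
time: 4.6
tcp_pos: [458.6, 305.9, 181.3]
ee_rot: [3.14, -0.001, 1.647]
wrist_force: [-1.1, -0.2, 5.5]
gripper_width: 0.242
grip_force: 59.1
```

Emit:
{"op": "apply_moves", "data": {"deltas": [0.0,0,0.01,0,0,0,1,0,0,0.03,0,0,0,1,0,0,0.06,0,0,0,1,0,0,0.1,0,0,0,1,0,0,0.14,0,0,0,1,0,0,0.17,0,0,0,1,0,0,0.17,0,0,0,1,0,0,0.17,0,0,0,1]}}

```text
time: 5.4
tcp_pos: [458.0, 305.0, 316.6]
ee_rot: [3.141, 0.0, 1.647]
wrist_force: [-0.6, -0.7, -2.4]
gripper_width: 0.24
grip_force: 59.0
```

Run:
```python
from fit import *
a=get("top"); b=get("scene"); pickle.dump(a,open("top1.pkl","wb"));pickle.dump(b,open("scene1.pkl","wb"))
f=cv2.resize(a["frame"][140:260,95:195],None,fx=4,fy=4,interpolation=2); g=cv2.resize(b["frame"][40:160,210:310],None,fx=4,fy=4,interpolation=2)
cv2.imwrite("pics/p2.png",np.hstack([f,g])); s=monitor.read_state();print(s["tcp_pos"],s["wrist_force"],s["wrist_torque"],s["gripper_width"])
```

```text
[457.5748253  304.56601312 315.16527697] [-0.11421384  0.46726711 -2.25667691] [ 0.00499918 -0.00376894  0.0193209 ] 0.23741691016724947
```

View pics/p2.png

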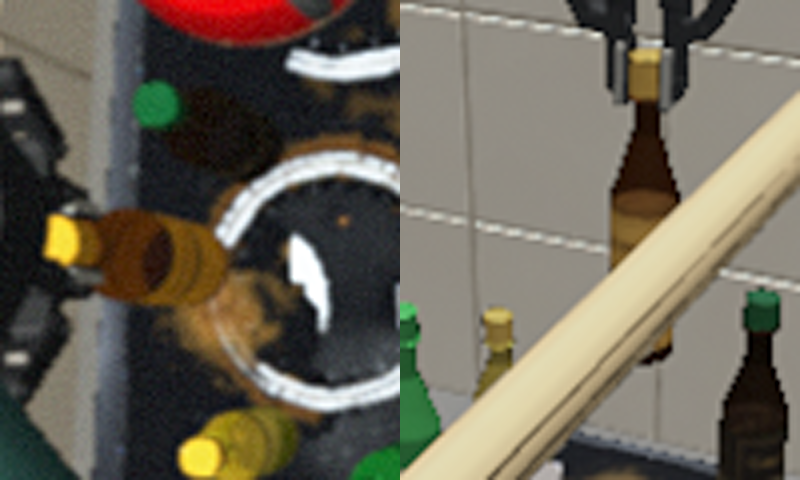

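The crop shows the amber bottle held upright by its cap: cap at (62,240) on the left, bottle hanging at (645,200) on the right. Now I move it over well_b.

Emit:
{"op": "apply_moves", "data": {"deltas": [-0.002,-0.03,0,0,0,0,1,-0.005,-0.08,0,0,0,0,1,-0.008,-0.135,0,0,0,0,1,-0.01,-0.19,0,0,0,0,1,-0.0135,-0.24,0,0,0,0,1,-0.0135,-0.266,0,0,0,0,1,-0.0135,-0.266,0,0,0,0,1,-0.0135,-0.266,0,0,0,0,1]}}

```text
time: 6.3
tcp_pos: [446.9, 92.3, 315.6]
ee_rot: [-3.14, -0.0, 1.646]
wrist_force: [0.6, 0.0, -2.5]
gripper_width: 0.244
grip_force: 59.1
```

Emit:
{"op": "apply_moves", "data": {"deltas": [0,0,0,0,0,0,1,0,0,0,0,0,0,1,0,0,0,0,0,0,1]}}

```text
time: 6.6
tcp_pos: [447.2, 93.5, 316.3]
ee_rot: [-3.141, -0.0, 1.649]
wrist_force: [-0.0, 0.3, -3.1]
gripper_width: 0.242
grip_force: 59.0
```

Run:
```python
from fit import *
P=[]
for i in range(4):
    c=get("top" if i<2 else "scene"); P.append(monitor.read_state()["tcp_pos"])
    if i==1: pickle.dump(c,open("top2.pkl","wb"))
pickle.dump(c,open("scene2.pkl","wb"))
print(np.array(P).round(1).tolist(),monitor.read_state()["qpos"])
```

```text
[[447.3, 93.3, 316.3], [447.3, 93.1, 316.3], [447.3, 93.0, 316.4], [447.3, 92.9, 316.4]] [ 0.37026523  0.1192856  -0.68905836  1.93342363  0.08424555  1.11734961
 -0.27557901]
```

Emit:
{"op": "apply_moves", "data": {"deltas": [0,-0.0015,-0.03,0,0,0,1,0,-0.0015,-0.06,0,0,0,1,0,-0.0015,-0.08,0,0,0,1,0,-0.0015,-0.095,0,0,0,1,0,-0.0015,-0.105,0,0,0,1,0,-0.0015,-0.112,0,0,0,1,0,-0.0015,-0.117,0,0,0,1,0,-0.0015,-0.12,0,0,0,1]}}

```text
time: 7.6
tcp_pos: [447.6, 91.4, 220.5]
ee_rot: [3.141, 0.0, 1.647]
wrist_force: [-0.1, 0.0, -2.7]
gripper_width: 0.241
grip_force: 59.0
```

Emit:
{"op": "apply_moves", "data": {"deltas": [0,0,-0.01,0,0,0,1,0,0,-0.02,0,0,0,1,0,0,-0.026,0,0,0,1,0,0,-0.031,0,0,0,1,0,0,-0.034,0,0,0,1,0,0,-0.036,0,0,0,1,0,0,-0.037,0,0,0,1,0,0,-0.037,0,0,0,1]}}

```text
time: 8.4
tcp_pos: [447.5, 91.4, 190.9]
ee_rot: [3.141, 0.0, 1.647]
wrist_force: [-0.4, -0.2, -2.5]
gripper_width: 0.242
grip_force: 59.0
```

Emit:
{"op": "apply_moves", "data": {"deltas": [0,0,-0.001,0,0,0,1,0,0,-0.002,0,0,0,1,0,0,-0.003,0,0,0,1,0,0,-0.003,0,0,0,1]}}

```text
time: 8.8
tcp_pos: [447.9, 91.6, 189.4]
ee_rot: [3.14, 0.0, 1.647]
wrist_force: [-1.9, 0.0, 5.1]
gripper_width: 0.24
grip_force: 60.1
```

Contact on the floor of the well. I release to a 0.4 closure and rise.

Emit:
{"op": "apply_moves", "data": {"deltas": [0,0,0,0,0,0,0.7,0,0,0,0,0,0,0.6,0,0,0,0,0,0,0.5,0,0,0,0,0,0,0.4,0,0,0,0,0,0,0.4,0,0,0.02,0,0,0,0.4,0,0,0.05,0,0,0,0.4,0,0,0.11,0,0,0,0.4]}}

```text
time: 9.6
tcp_pos: [445.4, 90.8, 275.0]
ee_rot: [-3.135, -0.001, 1.647]
wrist_force: [1.1, -1.2, 0.5]
gripper_width: 0.603
grip_force: 0.0
```

Emit:
{"op": "apply_moves", "data": {"deltas": [0.02,0.05,0,0,0,0,0.4,0.04,0.1,0,0,0,0,0.4,0.06,0.15,0,0,0,0,0.4,0.08,0.2,0,0,0,0,0.4,0.1,0.25,0,0,0,0,0.4,0.113,0.275,0,0,0,0,0.4,0.113,0.275,0,0,0,0,0.4,0.113,0.275,0,0,0,0,0.4]}}

```text
time: 10.4
tcp_pos: [537.4, 311.3, 275.8]
ee_rot: [-3.14, 0.001, 1.647]
wrist_force: [0.3, -1.3, -0.1]
gripper_width: 0.599
grip_force: 0.0
```

Run:
```python
from fit import *
P=[]
for i in range(2):
    c=get("scene" if i<1 else "top"); P.append(monitor.read_state()["tcp_pos"])
    pickle.dump(c,open(["scene3.pkl","top3.pkl"][i],"wb"))
print(np.array(P).round(1).tolist())
f=c["frame"].astype(int)
# caps: yellow cap in well (z 206) / green cap dark
m=((f[...,2]>150)&(f[...,1]>110)&(f[...,0]<80)).astype(np.uint8)
for q in (m,((f[...,1]>f[...,2]*1.7)&(f[...,1]>f[...,0]*1.25)&(f[...,1]>60)).astype(np.uint8)):
    n,_,st,ce=cv2.connectedComponentsWithStats(q)
    for i in range(1,n):
        if st[i,4]>30: print(st[i].tolist(),ce[i].round(1),at(c,*ce[i],206).round(1)[:2],at(c,*ce[i],188).round(1)[:2])
```

```text
[[537.5, 310.4, 276.0], [537.7, 310.0, 276.2]]
[301, 154, 57, 14, 206] [330.8 158.2] [557.7 -84.6] [560.8 -88. ]
[288, 158, 16, 6, 45] [294.7 160.4] [551.8 -12.7] [554.8 -14.4]
[369, 205, 1, 42, 42] [369.  225.5] [ 425.6 -159.8] [ 425.6 -165.1]
[235, 206, 17, 13, 152] [241.9 211.9] [447.6  90. ] [448.1  90.7]
[353, 208, 8, 19, 45] [357.6 218.5] [ 438.8 -137.4] [ 439.1 -142.1]
[217, 245, 16, 15, 67] [225.7 251.9] [369.5 119.6] [368.2 120.9]
[307, 248, 49, 8, 171] [329.7 251.3] [374.2 -82.7] [372.9 -86.1]
[369, 251, 10, 35, 48] [370.4 272.5] [ 334.9 -161.8] [ 332.7 -167.1]
[128, 160, 12, 12, 116] [133.5 165.5] [535.1 306.7] [537.7 312.5]
```

The amber cap stands over well_b as intended. I descend on the dark bottle and grip.

Emit:
{"op": "apply_moves", "data": {"deltas": [0,0.002,-0.03,0,0,0,0.4,0,0.002,-0.06,0,0,0,0.4,0,0.002,-0.09,0,0,0,0.4,0,0.002,-0.11,0,0,0,0.4,0,0.002,-0.12,0,0,0,0.4,0,0.002,-0.128,0,0,0,0.4,0,0.002,-0.128,0,0,0,0.4,0,0.002,-0.128,0,0,0,0.4]}}

```text
time: 11.3
tcp_pos: [538.2, 313.3, 174.9]
ee_rot: [3.14, -0.001, 1.647]
wrist_force: [0.3, 0.7, 0.6]
gripper_width: 0.601
grip_force: 0.0
```

Emit:
{"op": "apply_moves", "data": {"deltas": [0.0,0,0,0,0,0,0.6,0,0,0,0,0,0,0.7,0,0,0,0,0,0,0.8,0,0,0,0,0,0,0.9,0,0,0,0,0,0,1,0,0,0,0,0,0,1,0,0,0,0,0,0,1,0,0,0,0,0,0,1]}}

```text
time: 12.1
tcp_pos: [538.0, 313.4, 174.9]
ee_rot: [3.141, -0.001, 1.647]
wrist_force: [-0.1, -0.1, 5.1]
gripper_width: 0.247
grip_force: 58.9
```

Run:
```python
from fit import *
P=[]
for i in range(3): get("top"); P.append(monitor.read_state()["tcp_pos"])
print(np.array(P).round(1).tolist())
```

```text
[[537.9, 313.4, 174.8], [538.0, 313.4, 174.9], [538.0, 313.4, 174.9]]
```

Emit:
{"op": "apply_moves", "data": {"deltas": [0.0,0,0.01,0,0,0,1,0,0,0.03,0,0,0,1,0,0,0.06,0,0,0,1,0,0,0.1,0,0,0,1,0,0,0.14,0,0,0,1,0,0,0.17,0,0,0,1,0,0,0.17,0,0,0,1,0,0,0.17,0,0,0,1]}}

```text
time: 13.05
tcp_pos: [537.7, 312.7, 310.3]
ee_rot: [3.141, 0.0, 1.647]
wrist_force: [0.2, 0.1, -2.7]
gripper_width: 0.252
grip_force: 58.9
```

Emit:
{"op": "apply_moves", "data": {"deltas": [-0.015,-0.025,0,0,0,0,1,-0.04,-0.07,0,0,0,0,1,-0.065,-0.115,0,0,0,0,1,-0.09,-0.16,0,0,0,0,1,-0.11,-0.19,0,0,0,0,1,-0.1185,-0.202,0,0,0,0,1,-0.1185,-0.202,0,0,0,0,1,-0.1185,-0.202,0,0,0,0,1]}}

```text
time: 13.85
tcp_pos: [443.4, 152.2, 309.9]
ee_rot: [3.141, -0.001, 1.647]
wrist_force: [-0.3, 0.8, -2.6]
gripper_width: 0.251
grip_force: 59.1
```

Emit:
{"op": "apply_moves", "data": {"deltas": [0,0,0,0,0,0,1,0,0,0,0,0,0,1,0,0,0,0,0,0,1]}}

```text
time: 14.15
tcp_pos: [443.1, 152.2, 309.9]
ee_rot: [-3.141, -0.001, 1.648]
wrist_force: [0.3, -1.0, -2.4]
gripper_width: 0.245
grip_force: 59.1
```

Run:
```python
from fit import *
P=[]
for i in range(3): c=get("top" if i else "scene"); P.append(monitor.read_state()["tcp_pos"]); pickle.dump(c,open(["scene4.pkl","top4.pkl","top4.pkl"][i],"wb"))
print(np.array(P).round(1).tolist())
```

```text
[[443.1, 152.0, 309.8], [443.1, 151.9, 309.9], [443.0, 151.7, 309.9]]
```

Emit:
{"op": "apply_moves", "data": {"deltas": [0,0,-0.03,0,0,0,1,0,0,-0.06,0,0,0,1,0,0,-0.08,0,0,0,1,0,0,-0.092,0,0,0,1,0,0,-0.1,0,0,0,1,0,0,-0.107,0,0,0,1,0,0,-0.113,0,0,0,1,0,0,-0.118,0,0,0,1]}}

```text
time: 15.1
tcp_pos: [443.3, 151.4, 215.7]
ee_rot: [3.141, -0.0, 1.647]
wrist_force: [-0.1, 0.0, -1.6]
gripper_width: 0.25
grip_force: 59.1
```

Emit:
{"op": "apply_moves", "data": {"deltas": [0,0,-0.005,0,0,0,1,0,0,-0.01,0,0,0,1,0,0,-0.015,0,0,0,1,0,0,-0.015,0,0,0,1]}}

```text
time: 15.5
tcp_pos: [442.7, 151.2, 203.1]
ee_rot: [-3.141, 0.0, 1.647]
wrist_force: [0.4, -0.3, -2.5]
gripper_width: 0.252
grip_force: 59.1
```

Emit:
{"op": "apply_moves", "data": {"deltas": [0,0,-0.008,0,0,0,1,0,0,-0.014,0,0,0,1,0,0,-0.019,0,0,0,1,0,0,-0.022,0,0,0,1,0,0,-0.024,0,0,0,1,0,0,-0.025,0,0,0,1,0,0,-0.0255,0,0,0,1,0,0,-0.0255,0,0,0,1]}}

```text
time: 16.3
tcp_pos: [443.0, 151.4, 183.3]
ee_rot: [3.141, 0.0, 1.647]
wrist_force: [0.9, 0.0, -2.2]
gripper_width: 0.251
grip_force: 59.1
```

Emit:
{"op": "apply_moves", "data": {"deltas": [0,0,-0.001,0,0,0,1,0,0,-0.002,0,0,0,1,0,0,-0.002,0,0,0,1]}}

```text
time: 16.6
tcp_pos: [443.6, 151.8, 182.8]
ee_rot: [3.14, 0.0, 1.647]
wrist_force: [-1.7, -1.7, 8.1]
gripper_width: 0.247
grip_force: 60.3
```

Emit:
{"op": "apply_moves", "data": {"deltas": [0,0,0,0,0,0,0.7,0,0,0,0,0,0,0.6,0,0,0,0,0,0,0.5,0,0,0,0,0,0,0.4,0,0,0,0,0,0,0.4,0,0,0.02,0,0,0,0.4,0,0,0.05,0,0,0,0.4,0,0,0.11,0,0,0,0.4]}}

```text
time: 17.4
tcp_pos: [441.1, 150.5, 268.1]
ee_rot: [-3.135, 0.0, 1.647]
wrist_force: [1.3, -0.7, 0.8]
gripper_width: 0.604
grip_force: 0.0
```

Emit:
{"op": "apply_moves", "data": {"deltas": [0.04,-0.02,0,0,0,-0.01,0.4,0.09,-0.045,0,0,0,-0.03,0.4,0.14,-0.07,0,0,0,-0.05,0.4,0.19,-0.095,0,0,0,-0.07,0.4,0.24,-0.12,0,0,0,-0.07,0.4,0.28,-0.14,0,0,0,-0.07,0.4,0.303,-0.147,0,0,0,-0.07,0.4,0.303,-0.147,0,0,0,-0.07,0.4]}}

```text
time: 18.2
tcp_pos: [687.1, 31.7, 268.1]
ee_rot: [-3.141, -0.0, 1.533]
wrist_force: [-0.9, -0.5, -1.2]
gripper_width: 0.601
grip_force: 0.0
```

Run:
```python
from fit import *
P=[]
for i in range(3): c=get("top" if i else "scene"); s=monitor.read_state();P.append(s["tcp_pos"]); pickle.dump(c,open(["scene5.pkl","top5.pkl","top5.pkl"][i],"wb"))
print(np.array(P).round(1).tolist(),s["ee_rot"])
f=cv2.resize(c["frame"][80:280,210:320],None,fx=3,fy=3,interpolation=2)
b=cv2.resize(c["frame"][180:250,180:280],None,fx=4.5,fy=4.5,interpolation=2)
o=np.zeros((600,790,3),np.uint8); o[:f.shape[0],:f.shape[1]]=f; o[:b.shape[0],335:335+b.shape[1]]=b
cv2.imwrite("pics/p3.png",o)
```

```text
[[685.5, 33.4, 268.4], [684.7, 34.3, 268.9], [684.4, 34.8, 269.4]] [-3.14033299e+00 -5.12443566e-04  1.53823273e+00]
```

View pics/p3.png

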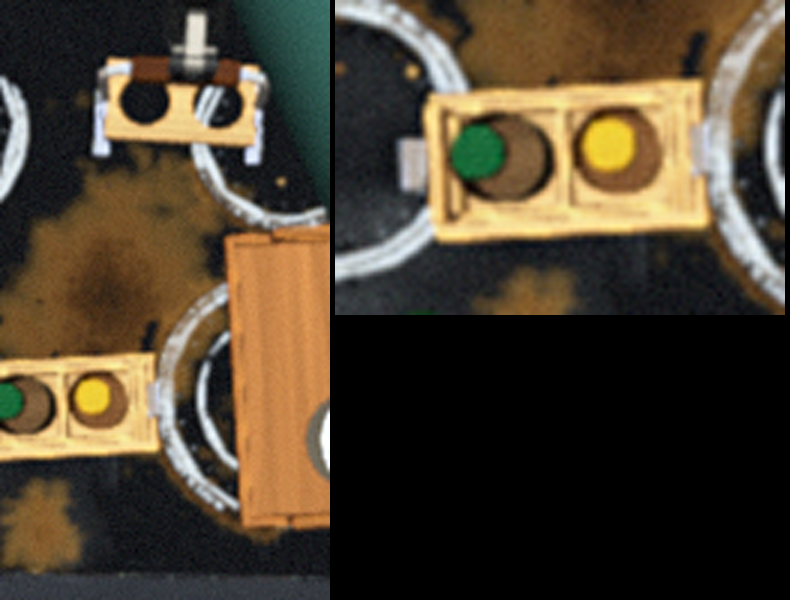

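The picture shows both bottles in their wells (green cap (478,152), yellow cap (607,143)), the carrier in place, and the gripper over the grip at (195,60). I re-measure the frame once and check that the carrier hasn't shifted.

Run:
```python
from fit import *
c=pickle.load(open("top5.pkl","rb")); a=pickle.load(open("top.pkl","rb"))
t=lambda u,v:((u+.5)/3-.5+210,(v+.5)/3-.5+80)
F=[(-29,0,74),(29,0,74),(64,29,4),(-64,29,4),(-40,0,152),(40,0,152)]
U=[t(219,105),t(145,102),t(101,152),t(253,160),t(243,72),t(131,69)]
p,r=fit(c,F,U,(684,33,1.536));print("frame",p,r.tolist())
# carrier shift: outline template
for (x0,y0,x1,y1) in((190,205,204,245),(252,193,268,237),(205,230,255,240)):
    T=cv2.resize(a["frame"][y0:y1,x0:x1],None,fx=4,fy=4,interpolation=2); I=cv2.resize(c["frame"][y0-6:y1+6,x0-6:x1+6],None,fx=4,fy=4,interpolation=2)
    m=cv2.matchTemplate(I,T,cv2.TM_CCOEFF_NORMED); l=cv2.minMaxLoc(m); print("shift px",(np.array(l[3])-24)/4,round(l[1],2))
```

```text
frame [684.63798563  32.84446301   1.54717476] [[-0.0, -0.7], [0.1, -0.8], [0.3, 0.9], [0.1, 0.5], [-0.4, 0.4], [-0.1, -0.2]]
shift px [0. 0.] 1.0
shift px [0. 0.] 0.99
shift px [-0.25  0.  ] 1.0
```

Emit:
{"op": "apply_moves", "data": {"deltas": [0,-0.002,-0.03,0,0,0,0.4,0,-0.002,-0.06,0,0,0,0.4,0,-0.002,-0.09,0,0,0,0.4,0,-0.002,-0.12,0,0,0,0.4,0,-0.002,-0.14,0,0,0,0.4,0,-0.002,-0.149,0,0,0,0.4,0,-0.002,-0.149,0,0,0,0.4,0,-0.002,-0.149,0,0,0,0.4]}}

```text
time: 19.15
tcp_pos: [685.9, 32.5, 151.7]
ee_rot: [3.14, -0.0, 1.537]
wrist_force: [0.2, 0.8, 0.5]
gripper_width: 0.6
grip_force: 0.0
```

Emit:
{"op": "apply_moves", "data": {"deltas": [0.0,0,0,0,0,0,0.6,0,0,0,0,0,0,0.7,0,0,0,0,0,0,0.8,0,0,0,0,0,0,0.9,0,0,0,0,0,0,1,0,0,0,0,0,0,1,0,0,0,0,0,0,1,0,0,0,0,0,0,1]}}

```text
time: 19.95
tcp_pos: [685.3, 32.2, 151.3]
ee_rot: [-3.142, 0.0, 1.537]
wrist_force: [-2.8, -0.8, 5.2]
gripper_width: 0.195
grip_force: 59.5
```

Run:
```python
from fit import *
P=[]
for i in range(3): get("top"); s=monitor.read_state();P.append(np.r_[s["tcp_pos"],s["ee_rot"][2]])
print(np.array(P).round(3).tolist(),s["wrist_force"],s["gripper_width"])
```

```text
[[685.273, 32.241, 151.332, 1.537], [685.286, 32.223, 151.344, 1.537], [685.265, 32.247, 151.32, 1.537]] [-3.32180551 -0.23846911  6.43909154] 0.19731132951355565
```

Emit:
{"op": "apply_moves", "data": {"deltas": [0.0,0,0.01,0,0,0,1,0,0,0.03,0,0,0,1,0,0,0.07,0,0,0,1,0,0,0.11,0,0,0,1,0,0,0.15,0,0,0,1,0,0,0.19,0,0,0,1,0,0,0.206,0,0,0,1,0,0,0.206,0,0,0,1]}}

```text
time: 20.9
tcp_pos: [686.3, 32.5, 318.0]
ee_rot: [3.137, -0.0, 1.537]
wrist_force: [0.1, -0.1, -2.3]
gripper_width: 0.196
grip_force: 58.8
```

Emit:
{"op": "apply_moves", "data": {"deltas": [-0.02,0.01,0,0,0,0.01,1,-0.06,0.025,0,0,0,0.02,1,-0.11,0.04,0,0,0,0.03,1,-0.16,0.06,0,0,0,0.04,1,-0.21,0.08,0,0,0,0.05,1,-0.26,0.1,0,0,0,0.06,1,-0.29,0.107,0,0,0,0.069,1,-0.3,0.11,0,0,0,0.069,1]}}

```text
time: 21.7
tcp_pos: [442.3, 120.5, 313.9]
ee_rot: [-3.139, 0.002, 1.648]
wrist_force: [-0.4, 0.1, -1.0]
gripper_width: 0.198
grip_force: 58.9
```

Emit:
{"op": "apply_moves", "data": {"deltas": [0,0,0,0,0,0,1,0,0,0,0,0,0,1,0,0,0,0,0,0,1]}}

```text
time: 22.0
tcp_pos: [446.5, 119.5, 314.9]
ee_rot: [-3.141, -0.001, 1.644]
wrist_force: [0.8, 0.9, -0.7]
gripper_width: 0.197
grip_force: 59.0
```

Run:
```python
from fit import *
P=[]
for i in range(3): c=get("top" if i else "scene"); s=monitor.read_state();P.append(np.r_[s["tcp_pos"],s["ee_rot"]]);pickle.dump(c,open(["scene6.pkl","top6.pkl","top6.pkl"][i],"wb"))
print(np.array(P).round(3).tolist(),s["wrist_force"],s["gripper_width"])
```

```text
[[446.324, 119.68, 314.865, -3.141, -0.001, 1.644], [446.16, 119.77, 314.878, -3.141, -0.001, 1.644], [446.004, 119.888, 314.933, -3.141, -0.001, 1.644]] [-1.0621924   0.30299643 -1.55972758] 0.20138502488625876
```

Emit:
{"op": "apply_moves", "data": {"deltas": [-0.001,0,-0.015,0,0,0,1,-0.001,0,-0.03,0,0,0,1,-0.001,0,-0.045,0,0,0,1,-0.001,0,-0.058,0,0,0,1,-0.001,0,-0.067,0,0,0,1,-0.001,0,-0.067,0,0,0,1,-0.001,0,-0.067,0,0,0,1]}}

```text
time: 22.85
tcp_pos: [444.7, 120.3, 261.7]
ee_rot: [3.142, -0.0, 1.645]
wrist_force: [-0.5, -0.9, -1.2]
gripper_width: 0.2
grip_force: 58.8
```

Run:
```python
from fit import *
c=get("scene");a=get("top");s=monitor.read_state();print(s["tcp_pos"],s["wrist_force"])
f=cv2.resize(c["frame"][110:235,195:275],None,fx=4.6,fy=4.6,interpolation=2)
b=cv2.resize(a["frame"][170:260,175:275],None,fx=4.2,fy=4.2,interpolation=2)
o=np.zeros((600,800,3),np.uint8); o[:f.shape[0],:f.shape[1]]=f; o[:b.shape[0],375:375+b.shape[1]]=b
cv2.imwrite("pics/p4.png",o)
```

```text
[444.93649975 120.32589273 262.10034738] [-0.73053851 -0.82256825 -2.22248661]
```

View pics/p4.png

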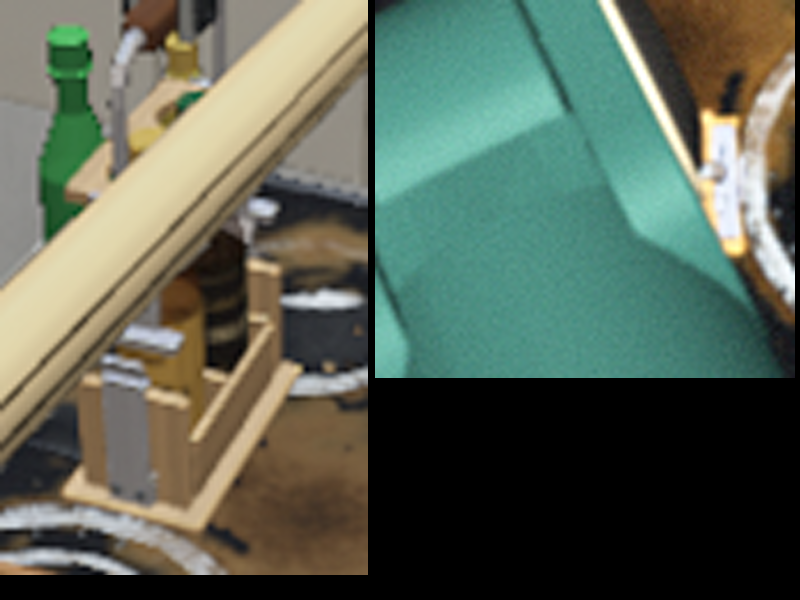

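The crop shows both necks through the frame's plate, with the near foot at (150,335) squarely above the hook at (125,375). Now I press straight down.

Emit:
{"op": "apply_moves", "data": {"deltas": [0,0,-0.006,0,0,0,1,0,0,-0.012,0,0,0,1,0,0,-0.016,0,0,0,1,0,0,-0.02,0,0,0,1,0,0,-0.02,0,0,0,1]}}

```text
time: 23.45
tcp_pos: [444.6, 120.4, 245.4]
ee_rot: [3.142, -0.0, 1.646]
wrist_force: [0.3, 0.8, -0.6]
gripper_width: 0.204
grip_force: 58.9
```

Emit:
{"op": "apply_moves", "data": {"deltas": [0,0,-0.004,0,0,0,1,0,0,-0.008,0,0,0,1,0,0,-0.011,0,0,0,1,0,0,-0.011,0,0,0,1]}}

```text
time: 23.85
tcp_pos: [444.8, 120.2, 236.6]
ee_rot: [3.141, -0.0, 1.645]
wrist_force: [1.5, 0.9, -1.5]
gripper_width: 0.2
grip_force: 58.8
```

Emit:
{"op": "apply_moves", "data": {"deltas": [0,0,-0.002,0,0,0,1,0,0,-0.004,0,0,0,1]}}

```text
time: 24.05
tcp_pos: [444.5, 120.2, 233.6]
ee_rot: [-3.141, -0.0, 1.645]
wrist_force: [0.9, 0.6, 2.4]
gripper_width: 0.198
grip_force: 59.3
```

Emit:
{"op": "apply_moves", "data": {"deltas": [0,0,-0.002,0,0,0,1,0,0,-0.003,0,0,0,1]}}

```text
time: 24.25
tcp_pos: [444.2, 120.2, 231.1]
ee_rot: [-3.141, 0.0, 1.645]
wrist_force: [-2.0, -0.4, 8.8]
gripper_width: 0.2
grip_force: 60.2
```

Emit:
{"op": "apply_moves", "data": {"deltas": [0,0,-0.0015,0,0,0,1,0,0,-0.0025,0,0,0,1]}}

```text
time: 24.45
tcp_pos: [444.9, 120.3, 231.1]
ee_rot: [3.141, 0.001, 1.645]
wrist_force: [-6.1, -1.8, 24.6]
gripper_width: 0.199
grip_force: 62.8
```

Emit:
{"op": "apply_moves", "data": {"deltas": [0,0,-0.0015,0,0,0,1,0,0,-0.0025,0,0,0,1]}}

```text
time: 24.65
tcp_pos: [445.6, 120.4, 231.1]
ee_rot: [3.14, 0.003, 1.645]
wrist_force: [-10.3, -3.5, 41.3]
gripper_width: 0.199
grip_force: 65.5
```

Emit:
{"op": "apply_moves", "data": {"deltas": [0,0,0.003,0,0,0,1,0,0,0.0055,0,0,0,1,0,0,0.008,0,0,0,1,0,0,0.011,0,0,0,1,0,0,0.011,0,0,0,1]}}

```text
time: 25.15
tcp_pos: [443.9, 119.7, 235.2]
ee_rot: [-3.14, 0.0, 1.645]
wrist_force: [-0.1, 0.1, -8.6]
gripper_width: 0.195
grip_force: 58.7
```

Run:
```python
from fit import *
c=get("scene");s=monitor.read_state();print(s["tcp_pos"],s["wrist_force"],s["wrist_torque"],s["qpos"]);pickle.dump(c,open("scene7.pkl","wb"))
```

```text
[444.0476101  119.7616446  235.30700133] [ 0.34266016 -0.66082186 -8.09616511] [ 0.01846698 -0.05837819 -0.00905471] [ 0.31376963  0.24223938 -0.73007109  2.0226588   0.19783178  0.94785828
 -0.44410981]
```

The frame is latched: lifting it carries about 8.3 N, the whole load. Now I carry it to the tray.

Emit:
{"op": "apply_moves", "data": {"deltas": [0,0,0.015,0,0,0,1,0.01,0,0.04,0,0,0,1,0.025,0,0.065,0,0,0,1,0.045,0,0.085,0,0,0,1,0.07,-0.005,0.095,0,0,0,1,0.09,-0.015,0.1,0,0,0,1,0.105,-0.03,0.1,0,0,0,1,0.108,-0.05,0.1,0,0,-0.008,1]}}

```text
time: 26.0
tcp_pos: [532.0, 79.6, 316.0]
ee_rot: [3.141, -0.001, 1.633]
wrist_force: [-0.2, -0.3, -8.5]
gripper_width: 0.2
grip_force: 59.7
```

Emit:
{"op": "apply_moves", "data": {"deltas": [0,-0.025,0,0,0,0,1,0,-0.06,0,0,0,0,1,0,-0.1,0,0,0,0,1,0,-0.14,0,0,0,0,1,0,-0.175,0,0,0,0,1,0,-0.205,0,0,0,0,1,0,-0.223,0,0,0,0,1,0,-0.23,0,0,0,0,1]}}

```text
time: 26.8
tcp_pos: [530.0, -106.2, 315.6]
ee_rot: [-3.14, 0.0, 1.629]
wrist_force: [-0.4, -0.5, -8.9]
gripper_width: 0.203
grip_force: 59.7
```

Emit:
{"op": "apply_moves", "data": {"deltas": [0,0,0,0,0,0,1,0,0,0,0,0,0,1,0,0,0,0,0,0,1]}}

```text
time: 27.1
tcp_pos: [531.0, -102.1, 316.1]
ee_rot: [3.142, -0.001, 1.635]
wrist_force: [-0.4, -0.5, -8.2]
gripper_width: 0.196
grip_force: 59.7
```

Run:
```python
from fit import *
P=[]
for i in range(3): c=get("top" if i else "scene"); s=monitor.read_state();P.append(np.r_[s["tcp_pos"],s["ee_rot"]])
print(np.array(P).round(3).tolist(),s["wrist_force"],s["gripper_width"])
```

```text
[[531.063, -102.315, 316.135, 3.141, -0.0, 1.635], [531.05, -102.603, 316.122, 3.142, -0.0, 1.635], [531.047, -102.889, 316.105, 3.142, -0.0, 1.634]] [-0.49291359 -0.07060113 -9.0726821 ] 0.19624416887754267
```

Emit:
{"op": "apply_moves", "data": {"deltas": [-0.001,-0.002,-0.015,0,0,0,1,-0.001,-0.002,-0.035,0,0,0,1,-0.001,-0.002,-0.055,0,0,0,1,-0.001,-0.002,-0.07,0,0,0,1,-0.001,-0.002,-0.08,0,0,0,1,-0.001,-0.002,-0.087,0,0,0,1,-0.001,-0.002,-0.091,0,0,0,1,-0.001,-0.002,-0.092,0,0,0,1]}}

```text
time: 28.05
tcp_pos: [530.3, -105.5, 242.4]
ee_rot: [3.141, 0.0, 1.633]
wrist_force: [0.0, 0.6, -8.0]
gripper_width: 0.201
grip_force: 59.7
```

Emit:
{"op": "apply_moves", "data": {"deltas": [0,0,-0.001,0,0,0,1,0,0,-0.002,0,0,0,1,0,0,-0.003,0,0,0,1,0,0,-0.004,0,0,0,1]}}

```text
time: 28.45
tcp_pos: [530.3, -105.5, 239.4]
ee_rot: [3.141, 0.0, 1.633]
wrist_force: [-0.0, -0.4, -8.5]
gripper_width: 0.2
grip_force: 59.7
```

Emit:
{"op": "apply_moves", "data": {"deltas": [0,0,-0.001,0,0,0,1,0,0,-0.002,0,0,0,1,0,0,-0.002,0,0,0,1]}}

```text
time: 28.75
tcp_pos: [530.1, -105.5, 237.9]
ee_rot: [-3.141, 0.0, 1.633]
wrist_force: [-0.5, -0.1, -5.3]
gripper_width: 0.195
grip_force: 60.3
```

Emit:
{"op": "apply_moves", "data": {"deltas": [0,0,-0.001,0,0,0,1,0,0,-0.001,0,0,0,1]}}

```text
time: 28.95
tcp_pos: [530.9, -105.4, 237.5]
ee_rot: [3.14, 0.0, 1.633]
wrist_force: [-0.5, 0.0, -3.0]
gripper_width: 0.201
grip_force: 60.5
```

Emit:
{"op": "apply_moves", "data": {"deltas": [0,0,-0.001,0,0,0,1,0,0,-0.001,0,0,0,1]}}

```text
time: 29.15
tcp_pos: [531.1, -105.4, 237.1]
ee_rot: [3.139, 0.001, 1.633]
wrist_force: [-0.3, -0.3, 3.3]
gripper_width: 0.199
grip_force: 61.3
```

Emit:
{"op": "apply_moves", "data": {"deltas": [0,0,0,0,0,0,0.7,0,0,0,0,0,0,0.6,0,0,0,0,0,0,0.5,0,0,0,0,0,0,0.4,0,0,0,0,0,0,0.4,0,0,0.02,0,0,0,0.4,0,0,0.05,0,0,0,0.4,0,0,0.11,0,0,0,0.4]}}

```text
time: 29.95
tcp_pos: [528.3, -105.5, 322.0]
ee_rot: [-3.135, -0.002, 1.633]
wrist_force: [1.3, -0.7, 0.2]
gripper_width: 0.604
grip_force: 0.0
```

Emit:
{"op": "apply_moves", "data": {"deltas": [0,0.05,0.05,0,0,0,0.4,0,0.1,0.05,0,0,0,0.4,0,0.15,0.05,0,0,0,0.4,0,0.2,0.05,0,0,0,0.4,0,0.25,0.05,0,0,0,0.4,0,0.3,0.05,0,0,0,0.4,0,0.35,0.05,0,0,0,0.4,0,0.35,0.05,0,0,0,0.4]}}

```text
time: 30.75
tcp_pos: [528.4, 181.2, 364.4]
ee_rot: [3.141, -0.004, 1.642]
wrist_force: [0.1, 1.3, 0.2]
gripper_width: 0.599
grip_force: 0.0
```

Run:
```python
from fit import *
s=monitor.read_state();print(s["wrist_force"],s["tcp_pos"])
c=get("top");b=get("scene");pickle.dump(c,open("topF.pkl","wb"));pickle.dump(b,open("sceneF.pkl","wb"))
f=c["frame"].astype(int)
W=lambda x,y,p,z:(530.5-np.sin(.062)*0+x*np.cos(p)-y*np.sin(p),-104+x*np.sin(p)+y*np.cos(p),z)
# colour at grip centre / ends, caps, predicted
for n,P in(("grip",W(0,0,1.633,174+72)),("grip+",W(34,0,1.633,246)),("grip-",W(-34,0,1.633,246)),("cap a",W(29,0,1.633,202)),("cap b",W(-29,0,1.633,212))):
    u=proj(c,[P])[0]; v=proj(b,[P])[0]; print(n,u.round(),c["frame"][int(round(u[1])),int(round(u[0]))],v.round(),b["frame"][int(round(v[1])),int(round(v[0]))])
# dark-brown grip blob near expected
x0,y0,x1,y1=250,100,370,260
q=((f[...,2]>55)&(f[...,2]<130)&(f[...,1]<60)&(f[...,0]<60)).astype(np.uint8); q[:y0]=0;q[y1:]=0;q[:,:x0]=0;q[:,x1:]=0
n,l,st,ce=cv2.connectedComponentsWithStats(q)
for i in range(1,n):
    if st[i,4]>40:
        ys,xs=np.where(l==i); (cx,cy),(w,h),a=cv2.minAreaRect(np.c_[xs,ys].astype(np.float32)); print(st[i].tolist(),at(c,cx,cy,242).round(1),w,h,a)
```

```text
[0.05520709 1.27979243 0.17019984] [528.40732926 181.2400676  364.40060107]
grip [345. 169.] [ 36  62 104] [215. 182.] [115 151 169]
grip+ [327. 170.] [ 33  59 106] [223. 171.] [131 171 190]
grip- [363. 168.] [ 32  57 103] [205. 193.] [112 148 165]
cap a [326. 173.] [23 49 99] [223. 193.] [ 78 113  55]
cap b [356. 171.] [ 38  67 116] [208. 207.] [104 183 205]
[333, 100, 35, 33, 187] [ 635.8 -108.9  242. ] 28.20000457763672 31.0000057220459 53.13010025024414
[325, 168, 37, 16, 136] [518.7 -99.9 242. ] 35.429325103759766 12.544719696044922 8.746162414550781
[250, 172, 11, 24, 107] [500.3  65.3 242. ] 10.0 23.0 0.0
```

```bash
python3 -c "
from station import robot
print(robot.job_done())"
```

```text
the job is handed in; nothing more can be done
None
```

The job is handed in at about 31 s of the 72 s: both tall bottles are in the wells, the frame is pressed on, and the loaded carrier sits on the tray's free end; I inferred the latching from the lift carrying the full load and the level set-down, without viewing the hooks afterwards.

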